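# Pack a bushing down the tube magazine

### The job

Drop the brass bushing into the mouth of the clear tube magazine. Then pick the T-handled tamping rod off its rest, stand it foot first in the tube on top of the bushing and let go of it; take it again by its crossbar from above and push until the bushing and the tight follower under it have bottomed out firmly. Leave the rod standing in the tube and the other things where they are.

Things in the scene. Friction and masses are not known exactly. Their poses are not given: they have to be found in the camera images.
- magazine: Upright clear tube on a round aluminium foot (92 mm across, 8 mm thick), fixed to the worktop. Origin: centre of the foot's underside, z up along the tube axis. Total height 172 mm; bore 21 mm; outside 27 mm; the top 11 mm flare out like a funnel to a 34 mm opening (40 mm outside).
- mouth (a point): Centre of the tube's open mouth, 172 mm above the worktop.
- follower (a joint): How far down (m) the tight black follower disc (19 mm across, 12 mm thick) in the tube has gone: 0 at the top, 0.066 at the bottom stop (home); starts at about 0.004 to 0.016. It carries the bushing and rod without moving, slides only when pushed down with more than about 7 N, and does not spring back. Its upper face is 86 mm minus this value above the worktop.
- follower_top (a point): Centre of the follower's upper face, on which the bushing lands.
- bushing: Plain brass cylinder, 18 mm diameter, 44 mm long, 30 g, standing on end on the worktop, chamfered edges. Origin: centre of its lower end, z up along its axis. It falls freely down the tube as far as the follower.
- rest: Grey plastic rest for the rod, fixed; base plate 176 x 100 x 6 mm. Origin: centre of its underside. At its -x end a low saddle with an end stop and side lips holds the lowest 35 mm of the rod; at its +x end two posts (y = +-34 mm, 80 mm high) carry the two ends of the crossbar. The shank is free between; the rod just lifts off upward.
- rod: T-handled tamping rod, 0.14 kg: round aluminium shank, 18 mm diameter, black crossbar at its head. Origin: centre of the foot end; z runs along the shank from foot to head. Balance point about 90 mm from the foot. At the start z slopes up 30 degrees above the horizontal toward the rest's +x, crossbar level.
- crossbar (a point): Centre of the rod's crossbar, on the shank's axis 142 mm from the foot end; axes as the rod's. The bar is 90 mm long along y, 22 mm wide along x (flat parallel sides, to grip when it stands) and 14 mm high along z. With all home its underside is only about 27 mm above the tube's mouth, so the shank cannot be held to the end of the push.
- clamp_knob: Bystander: small black clamp knob, 35 mm across, 33 mm high, standing loose.
- gear: Bystander: loose printed spur gear, 41 mm across, 14 mm high.
- cutters: Bystander: flush cutters lying loose, 96 x 61 x 12 mm.
- cap: Bystander: black ribbed cap lying loose, 42 mm across, 14 mm high.
Things that resemble listed ones, but are neither listed nor needed, are in the scene too. There is more than one size of the bushing; the one meant has the size given above.

How it is judged (in metres and radians):
On the way, in this order (a step that is already met when the one before it is completed fails the run):
1. the bushing is down in the tube, on the follower, which is not yet home (horizontal distance between bushing and magazine below 0.005 m and distance between bushing and follower_top below 0.006 m and angle between bushing's own z axis and vertical below 0.2 rad and value of joint follower below 0.05 m), for 0.2 s.
2. the rod stands in the tube, foot down, let go of, before it is pushed home (horizontal distance between rod and magazine below 0.006 m and z of rod in the frame of mouth below -0.03 m and angle between rod's own z axis and vertical below 0.2 rad and contact force between the fingers and rod below 0.1 N and value of joint follower below 0.05 m), for 0.2 s.
3. the follower is at its bottom stop (value of joint follower above 0.064 m), for 0.2 s.
At the end, for the whole second after the job is handed in: The follower is within 2 mm of its bottom stop (joint above 0.064), the bushing lies on it at the bottom of the tube, upright, and the rod stands in the tube on the bushing, released, at rest, foot on the tube's axis within 6 mm and at most 72 mm above the worktop, leaning less than 0.2 rad (value of joint follower above 0.064 m and horizontal distance between bushing and magazine below 0.005 m and z of bushing in the frame of magazine below 0.025 m and angle between each of bushing, rod's own z axis and vertical below 0.2 rad and horizontal distance between rod and magazine below 0.006 m and z of rod in the frame of magazine below 0.072 m and linear speed of rod below 0.02 m/s); the robot touches nothing.
It fails at once if a bystander (clamp knob, gear, cutters, cap) is moved by more than 30 mm (distance of any of clamp_knob, gear, cutters, cap from where it was at the start of the episode above 0.03 m).
It also fails if it takes over 62 s, if anything falls off the work surface, if the arm or the gripper's body presses on something with over 40 N, if the wrist force passes 120 N, or if a joint passes its speed limit or range.

### The arm

A 6-joint arm with a two-finger parallel gripper is mounted at the origin on a cart in front of the work surface, level with it; the furniture and walls round the work are solid. World frame = base frame: x ahead of the robot, y to its left, z up, the work surface at z = 0. Lengths are in m, angles in degrees, forces in N, time in s.
With the tool pointing down it reaches from about 0.35 to 0.875 m from the base axis. Payload 4.2 kg.
Tool frame: the origin (TCP) lies at the very end of the fingers, on their centre line; the grasp point (between the pads) lies 19 mm behind it; z points along the fingers, y is the line along which they close (so a half turn about z gives the same grasp; the last joint's range is limited). The gripper opens to 87 mm and grips with 3 to 60 N. Pads are 19 mm wide; open, the fingers measure 117 mm over their backs; the gripper's body (75 mm by 190 mm) begins 51 mm behind the grasp point.
Start: joints at [-52.678, 22.042, 0.453, 0, -68.411, -14.817], TCP at [0.239, -0.577, 0.223] pointing down, gripper open.
Joint ranges: [-179.83, 179.83], [-69.29, 118.12], [-61.27, 80.66], [-181.25, 117.63], [-171.15, -9.14], [-177.46, 177.46]. Speed limits (degrees/s): [159.86, 159.86, 180, 180, 180, 180].

### API

Orientations are given as a 3x3 rotation matrix whose columns are the frame's x, y, z axes.
In Python, from cell import manip gives the robot as it stands.
- The arm moves only by the tool apply_moves, never from a script. Its argument "increments" is text: rows parted by semicolons, each of 6 numbers parted by spaces: the shift along the world's x, y, z in units of 0.15 m (1.0 is 0.15 m), then the turn, a rotation vector about the world's x, y, z in units of 180 degrees (1.0 is 180 degrees). In form: x y z wx wy wz; .... A call has exactly 10 rows; each row is the pose to reach, as a shift and turn from the pose commanded when the call began, turning the shorter way round; what a row does not reach only later rows make up. A row lasts 1/12 s, in which the tool goes at most 41.7 mm and 7.16 degrees, less where a joint would pass 70% of its speed; a pose out of reach is approached as far as the arm can. A call with a number of a shift or a turn outside -1 to 1 is refused whole. A call with a gripper value outside its range is refused whole. "claw" is the gripper's target within -1 to 1 (shut at 1, half-way at 0, fully open at -1), set as the call begins (left out, the last holds). The fingers move at their own pace and stop on an object; "newtons" is the grip in N (left out, the last holds). Time passes only in rows, so rows that repeat a pose let the fingers close, or fill a call up. It gives the time, the measured TCP pose, the force, the opening and the grip force at its end, in the units of the state.
- manip.get_obs(): the state, without advancing time (a new reading comes with each control period).
- manip.read_camera(name): name is "scene" or "top" or "wrist"; returns a dict with "color" (400x640x3 uint8, red, green, blue), "range_z" (400x640 float32, m along the optical axis (not along the pixel's ray), 0 where there is no reading), "mtx" (3x3 intrinsics, pixels), "dist_coeffs" ([k1, k2, p1, p2, k3] as OpenCV has them; the pictures are not rectified), "T" (4x4, takes a point from camera to world coordinates); the wrist camera has in their place "hand_eye" (4x4, takes a point from camera to tool coordinates, whose origin is the TCP and whose axes are the flange's). Camera axes: x right, y down, z forward; pixel columns grow to the right and rows downward; lengths in m; the calibration is good to about 2 mm. A picture is of the moment at which its call begins: read the wrist's pose just before it.
- manip.job_done(): hands the job in; it is judged then, once.
Trained networks look in a picture, given as the dict that the camera call returned (one of the last four; its "shot" number tells which), for a name from the list of things; names that differ only in an ending like _2 or _b are one class to them, and where a whole thing is asked for, a point or a joint stands for the part that bears it (a point fixed in the world has none). Each returns a list of dicts, best first, with "p" (0 to 1); they miss things now and then, are a little off and sometimes report something else, mostly with a low value. They report only what shows in the picture. A call takes as long as a camera call. They do not tell look-alikes from the thing itself.
- manip.find_in(picture, target): "bbox" ([left, top, right, bottom] as shares, 0 to 1, of the picture: columns of its width, rows of its height, round what is visible of it).
- manip.trace(picture, target): "region" (400x640 bool, what is visible of it) and "bbox" ([left, top, right, bottom] as shares, 0 to 1, of the picture: columns of its width, rows of its height, round what is visible of it).
- manip.mark_of(picture, target): "centre" ([column, row] as shares, 0 to 1, of the picture: columns of its width, rows of its height: a listed point, or the origin of a listed thing).
The state is a dict: "clock": time; "joints": joint angles; "qd": joint speeds; "tau": joint torques, N m; "position": TCP position; "eef_rot": TCP orientation; "force": force on the tool from outside, world axes, zero at the start; "torque": the same for the moment, N m; "opening": finger opening in m; "grip_force": force on a finger pad.
Only numpy, scipy, OpenCV 4.12 (cv2) and the standard library are available. Lean on these libraries where they do the work, as an engineer would, in place of code of your own. Each camera call takes 0.05 s, during which the arm holds its last target. There are 200 camera calls.

## Working session

There is one attempt and no reset: what is moved stays moved. The work goes in short steps, Python scripts to look and compute and a tool call to move; the robot and the scene stay as the last step left them, time stands still between calls to the robot, and variables do not carry over. Pictures are saved under pics/ and viewed, at most 10 in all, crops included, and the job is handed in when it is done.

Besides the shell and the picture viewer there is one more tool, called after "Request:" as name(argument=value, ...), one argument or row to a line, values as JSON. apply_moves: Moves the arm, as the interface text tells. Shifts and turns lie within -1 to 1; 1 stands for 0.15 m of shift or 180 degrees of turn. Its arguments: {"type":"object","properties":{"increments":{"type":"string"},"claw":{"type":"number"},"newtons":{"type":"number"}},"required":["increments"]}

```bash
ls; mkdir -p pics; cat > h.py <<'E'
import numpy as np, cv2
from cell import manip
def world(p, uv, z=None, T=None):
    """pixel -> world by depth, or by plane of height z"""
    T = p["T"] if T is None else T
    uv=np.asarray(uv,float).reshape(-1,1,2)
    r=cv2.undistortPoints(uv,p["mtx"],np.array(p["dist_coeffs"])).reshape(-1,2)
    r=np.c_[r,np.ones(len(r))]
    if z is None:
        px=np.round(uv.reshape(-1,2)).astype(int)
        d=p["range_z"][px[:,1].clip(0,399),px[:,0].clip(0,639)]
        return (r*d[:,None])@T[:3,:3].T+T[:3,3]
    w=r@T[:3,:3].T
    return T[:3,3]+w*((z-T[2,3])/w[:,2])[:,None]
def cloud(p,region,T=None):
    v,u=np.nonzero(region&(p["range_z"]>0))
    return world(p,np.c_[u,v],T=T)
def save(p,name): cv2.imwrite("pics/"+name,p["color"][:,:,::-1])
E
python3 - <<'E'
from h import *
np.set_printoptions(precision=3,suppress=True)
print(manip.get_obs()["position"])
for n in ["top","scene"]:
    p=manip.read_camera(n); save(p,n+"0.png")
    print(n,p["T"][:3,3])
    for t in ["magazine","bushing","rest","rod","clamp_knob","gear","cutters","cap"]:
        for r in manip.trace(p,t)[:4]:
            if r["p"]<.2: continue
            c=cloud(p,r["region"])
            print(t,round(r["p"],2),(np.array(r["bbox"])*[640,400,640,400]).round(), np.median(c,0),np.percentile(c,2,0),np.percentile(c,98,0)) if len(c) else print(t,r["p"])
    for t in ["mouth","crossbar","rod","bushing","rest"]:
        print("mark",t,[(round(r["p"],2),(np.array(r["centre"])*[640,400]).round(1)) for r in manip.mark_of(p,t)[:4]])
E
```

```text
pics
[ 0.239 -0.577  0.221]
top [ 0.359 -0.014  1.422]
magazine 0.96 [306. 181. 335. 210.] [ 0.564 -0.     0.008] [ 0.53  -0.038  0.001] [0.6   0.039 0.171]
bushing 0.69 [259. 226. 270. 237.] [0.474 0.156 0.009] [ 0.458  0.14  -0.002] [0.489 0.171 0.016]
rest 0.66 [383. 171. 429. 237.] [ 0.527 -0.238  0.005] [ 0.453 -0.301 -0.002] [ 0.616 -0.191  0.072]
rod 0.58 [403. 177. 435. 225.] [ 0.571 -0.247  0.086] [ 0.477 -0.298  0.028] [ 0.604 -0.221  0.106]
clamp_knob 0.4 [258. 184. 270. 195.] [0.59  0.157 0.016] [0.577 0.143 0.008] [0.608 0.174 0.035]
clamp_knob 0.32 [384. 175. 427. 236.] [ 0.526 -0.237  0.005] [ 0.454 -0.299 -0.002] [ 0.613 -0.191  0.034]
gear 0.4 [259. 226. 273. 238.] [0.475 0.156 0.009] [ 0.458  0.14  -0.002] [0.492 0.174 0.015]
cutters 0.76 [297. 234. 318. 266.] [0.415 0.056 0.01 ] [0.376 0.017 0.002] [0.458 0.071 0.016]
cap 0.74 [382. 154. 391. 164.] [ 0.674 -0.196  0.011] [ 0.656 -0.21   0.002] [ 0.691 -0.181  0.018]
mark mouth [(0.78, array([319.3, 186.8]))]
mark crossbar [(0.82, array([414.8, 183.9]))]
mark rod []
mark bushing [(0.55, array([232.1, 221. ])), (0.44
[... 551 characters left out ...]
 0.82 [353. 138. 399. 200.] [ 0.56  -0.243  0.076] [ 0.481 -0.293  0.026] [ 0.603 -0.217  0.105]
clamp_knob 0.51 [224. 263. 240. 281.] [0.592 0.165 0.015] [0.581 0.147 0.003] [0.606 0.178 0.033]
gear 0.62 [262. 301. 284. 319.] [0.476 0.161 0.008] [ 0.458  0.142 -0.003] [0.498 0.178 0.013]
cutters 0.94 [311. 282. 355. 312.] [0.416 0.057 0.009] [0.378 0.019 0.004] [0.46  0.074 0.013]
cap 0.67 [319. 157. 334. 175.] [ 0.677 -0.193  0.011] [ 0.659 -0.213  0.001] [ 0.697 -0.174  0.016]
mark mouth [(0.63, array([289.8, 185.8]))]
mark crossbar [(0.84, array([370.4, 147.5]))]
mark rod [(0.6, array([396.6, 197.5]))]
mark bushing [(0.57, array([222.8, 301.3]))]
mark rest [(0.81, array([377.4, 188. ]))]
```

```bash
python3 - <<'E'
import cv2
a=cv2.imread("pics/scene0.png")[120:350,180:440]; cv2.imwrite("pics/s1.png",cv2.resize(a,None,fx=2.6,fy=2.6,interpolation=cv2.INTER_CUBIC))
from h import *
np.set_printoptions(precision=4,suppress=True)
p=manip.read_camera("top")
q=manip.read_camera("scene")
for n,(pp) in dict(top=p,scene=q).items():
    v,u=np.nonzero(pp["range_z"]>0); c=world(pp,np.c_[u,v])
    # stand-alone objects in bushing zone
    for (x,y) in [(.553,.229),(.493,.254)]:
        m=(np.hypot(c[:,0]-x,c[:,1]-y)<.03)&(c[:,2]>.02); k=c[m]
        if m.sum():
            print(n,m.sum(),k.min(0),k.max(0),"z98",np.percentile(k[:,2],95)); t=k[k[:,2]>k[:,2].max()-.006]; print("  top",len(t),t.mean(0))
    print(n,"mouth ray",[world(pp,np.array(r["centre"])*[640,400],z=.172) for r in manip.mark_of(pp,"mouth")[:1]])
    print(n,"crossbar ray",[world(pp,np.array(r["centre"])*[640,400],z=.1) for r in manip.mark_of(pp,"crossbar")[:1]])
    m=(abs(c[:,0]-.565)<.06)&(abs(c[:,1])<.06)
    f=c[m&(c[:,2]<.012)&(c[:,2]>.005)]; print("foot",f.min(0),f.max(0))
    f=c[m&(c[:,2]>.15)]; print("tube top",len(f),f.mean(0) if len(f) else 0)
    m=(abs(c[:,0]-.53)<.12)&(abs(c[:,1]+.245)<.1)
    f=c[m&(c[:,2]>.085)]; print("bar",len(f),f.mean(0),f.min(0),f.max(0)); cc=f[:,:2]-f[:,:2].mean(0); print(np.linalg.svd(cc,full_matrices=False)[1:])
p=q
E
```

```text
top 32 [0.5464 0.2165 0.0238] [0.5593 0.2317 0.0482] z98 0.04625011781983875
  top 11 [0.5533 0.224  0.0441]
top 79 [0.4849 0.2372 0.0221] [0.5068 0.2629 0.0663] z98 0.0628050015714885
  top 15 [0.4967 0.2477 0.0622]
top mouth ray [array([[ 0.5684, -0.0008,  0.172 ]])]
top crossbar ray [array([[ 0.5832, -0.2627,  0.1   ]])]
foot [ 0.5098 -0.0598  0.005 ] [0.6236 0.0534 0.012 ]
tube top 129 [0.5738 0.0007 0.1665]
bar 270 [ 0.5881 -0.2593  0.0979] [ 0.56   -0.3056  0.085 ] [ 0.6134 -0.2165  0.1109]
(array([0.4046, 0.1494]), array([[-0.2444, -0.9697],
       [ 0.9697, -0.2444]]))
scene 107 [0.5479 0.219  0.0202] [0.5654 0.2364 0.0456] z98 0.044558469498564075
  top 52 [0.5566 0.2277 0.0429]
scene 222 [0.4867 0.2411 0.0204] [0.5117 0.2639 0.0637] z98 0.05978564552819416
  top 65 [0.4985 0.2523 0.059 ]
scene mouth ray [array([[0.5735, 0.0109, 0.172 ]])]
scene crossbar ray [array([[ 0.5873, -0.2543,  0.1   ]])]
foot [ 0.5292 -0.0417  0.005 ] [0.6213 0.0493 0.0118]
tube top 251 [0.5787 0.0015 0.1638]
bar 302 [ 0.5899 -0.2545  0.0972] [ 0.5644 -0.3023  0.085 ] [ 0.6194 -0.2147  0.1067]
(array([0.4332, 0.1199]), array([[ 0.2774,  0.9608],
       [-0.9608,  0.2774]]))
```

View pics/s1.png

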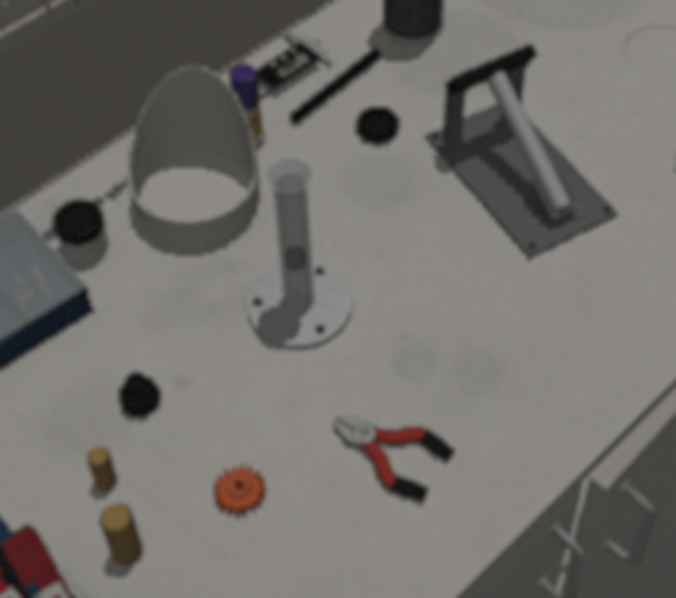

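The picture shows the tube at about (290,215) in the full frame, with the follower at about (293,219). The short bushing is at (218,300), with the large look-alike below it at (226,325). The rod is on its rest, foot toward the robot, with a large hood behind the tube.

```bash
cat >> h.py <<'E'
from scipy.spatial.transform import Rotation as R
def plan(pos,rot):
    """increments from the present pose to a target"""
    o=manip.get_obs(); P=np.array(o["position"]); Q=np.array(o["eef_rot"]).reshape(3,3)
    return ((np.array(pos)-P)/.15).round(3), (R.from_matrix(np.array(rot)@Q.T).as_rotvec()/np.pi).round(4)
E
python3 - <<'E'
from h import *
np.set_printoptions(precision=3,suppress=True,linewidth=150)
print(np.array(manip.get_obs()["eef_rot"]))
p=manip.read_camera("wrist"); print(p["hand_eye"],p["mtx"][0])
g=np.zeros((12,12))
for n in ["top","scene"]:
    p=manip.read_camera(n); v,u=np.nonzero(p["range_z"]>0); c=world(p,np.c_[u,v])
    ix=((c[:,0]-.3)/.06).astype(int); iy=((c[:,1]+.42)/.07).astype(int)
    m=(c[:,0]>.3)&(c[:,1]>-.42)&(ix<12)&(iy<12)
    np.maximum.at(g,(ix[m],iy[m]),c[m,2])
print("rows x .3+.06i, cols y -.42+.07j"); print(g.round(2))
E
```

```text
[[-0.924 -0.383 -0.   ]
 [-0.383  0.924  0.   ]
 [ 0.     0.    -1.   ]]
[[ 0.    -0.962 -0.272  0.074]
 [ 1.    -0.     0.001  0.001]
 [-0.001 -0.272  0.962 -0.162]
 [ 0.     0.     0.     1.   ]] [346.277   0.    316.939]
rows x .3+.06i, cols y -.42+.07j
[[0.62 0.62 0.01 0.01 0.01 0.01 0.01 0.01 0.01 0.01 0.12 0.12]
 [0.57 0.01 0.01 0.01 0.01 0.01 0.02 0.01 0.01 0.01 0.16 0.16]
 [0.02 0.01 0.04 0.01 0.01 0.01 0.02 0.01 0.02 0.01 0.19 0.2 ]
 [0.01 0.01 0.07 0.01 0.01 0.01 0.01 0.01 0.02 0.06 0.2  0.2 ]
 [0.01 0.11 0.11 0.01 0.01 0.17 0.17 0.01 0.04 0.05 0.01 0.01]
 [0.01 0.06 0.11 0.02 0.01 0.01 0.01 0.01 0.03 0.01 0.01 0.01]
 [0.01 0.01 0.02 0.02 0.1  0.09 0.05 0.04 0.05 0.05 0.04 0.01]
 [0.17 0.43 0.43 0.69 0.7  0.71 0.7  0.69 0.76 0.76 0.05 0.01]
 [0.67 0.64 0.67 0.69 0.7  0.71 0.7  0.69 0.71 0.72 0.67 0.68]
 [0.17 0.17 0.56 0.35 0.17 0.17 0.44 0.5  0.54 0.56 0.54 0.39]
 [0.   0.   0.   0.   0.   0.   0.   0.   0.   0.   0.   0.  ]
 [0.   0.   0.   0.   0.   0.   0.   0.   0.   0.   0.   0.  ]]
```

Request:
apply_moves(
  increments=".035 .085 0 0 0 .00625; .07 .17 0 0 0 .0125; .105 .255 0 0 0 .01875; .14 .34 0 0 0 .025; .175 .425 0 0 0 .03125; .21 .51 0 0 0 .0375; .245 .595 0 0 0 .04375; .28 .68 0 0 0 .05; .315 .765 0 0 0 .05625; .35 .85 0 0 0 .0625",
  claw=0,
)

```text
clock: 2.68
position: [0.2923, -0.4485, 0.2226]
eef_rot: [[-0.83, -0.557, 0.0], [-0.557, 0.83, -0.0], [-0.0, -0.0, -1.0]]
force: [0.6, -0.6, 0.2]
opening: 0.0441
grip_force: 0.0
```

Request:
apply_moves(
  increments=".035 .085 0 0 0 .00625; .07 .17 0 0 0 .0125; .105 .255 0 0 0 .01875; .14 .34 0 0 0 .025; .175 .425 0 0 0 .03125; .21 .51 0 0 0 .0375; .245 .595 0 0 0 .04375; .28 .68 0 0 0 .05; .315 .765 0 0 0 .05625; .35 .85 0 0 0 .0625",
)

```text
clock: 3.52
position: [0.3445, -0.3211, 0.2226]
eef_rot: [[-0.706, -0.709, 0.0], [-0.709, 0.706, -0.0], [-0.0, -0.0, -1.0]]
force: [-0.7, -0.8, -0.4]
opening: 0.0435
grip_force: 0.0
```

Request:
apply_moves(
  increments=".035 .085 0 0 0 .00625; .07 .17 0 0 0 .0125; .105 .255 0 0 0 .01875; .14 .34 0 0 0 .025; .175 .425 0 0 0 .03125; .21 .51 0 0 0 .0375; .245 .595 0 0 0 .04375; .28 .68 0 0 0 .05; .315 .765 0 0 0 .05625; .35 .85 0 0 0 .0625",
)

```text
clock: 4.35
position: [0.3968, -0.1936, 0.2227]
eef_rot: [[-0.554, -0.833, 0.0], [-0.833, 0.554, -0.0], [-0.0, -0.0, -1.0]]
force: [0.3, -0.8, 0.7]
opening: 0.0433
grip_force: 0.0
```

Request:
apply_moves(
  increments=".035 .085 0 0 0 .00625; .07 .17 0 0 0 .0125; .105 .255 0 0 0 .01875; .14 .34 0 0 0 .025; .175 .425 0 0 0 .03125; .21 .51 0 0 0 .0375; .245 .595 0 0 0 .04375; .28 .68 0 0 0 .05; .315 .765 0 0 0 .05625; .35 .85 0 0 0 .0625",
)

```text
clock: 5.18
position: [0.4491, -0.0662, 0.2226]
eef_rot: [[-0.381, -0.925, 0.0], [-0.925, 0.381, 0.0], [-0.0, -0.0, -1.0]]
force: [0.7, -0.8, 0.1]
opening: 0.0435
grip_force: 0.0
```

Request:
apply_moves(
  increments=".035 .085 0 0 0 .00625; .07 .17 0 0 0 .0125; .105 .255 0 0 0 .01875; .14 .34 0 0 0 .025; .175 .425 0 0 0 .03125; .21 .51 0 0 0 .0375; .245 .595 0 0 0 .04375; .28 .68 0 0 0 .05; .315 .765 0 0 0 .05625; .35 .85 0 0 0 .0625",
)

```text
clock: 6.02
position: [0.5022, 0.0614, 0.2225]
eef_rot: [[-0.193, -0.981, -0.0], [-0.981, 0.193, -0.0], [0.0, 0.0, -1.0]]
force: [1.4, 0.2, -0.7]
opening: 0.0436
grip_force: 0.0
```

Request:
apply_moves(
  increments=".035 .085 0 0 0 .00625; .07 .17 0 0 0 .0125; .105 .255 0 0 0 .01875; .14 .34 0 0 0 .025; .175 .425 0 0 0 .03125; .21 .51 0 0 0 .0375; .245 .595 0 0 0 .04375; .28 .68 0 0 0 .05; .35 .85 0 0 0 .0625; .35 .85 0 0 0 .0625",
)

```text
clock: 6.85
position: [0.5562, 0.1913, 0.2221]
eef_rot: [[0.005, -1.0, 0.002], [-1.0, -0.005, 0.001], [-0.001, -0.002, -1.0]]
force: [0.8, 0.2, -0.4]
opening: 0.0436
grip_force: 0.0
```

```bash
cat >> h.py <<'E'
def wrist():
    o=manip.get_obs(); p=manip.read_camera("wrist")
    A=np.eye(4); A[:3,:3]=np.array(o["eef_rot"]).reshape(3,3); A[:3,3]=o["position"]
    p["T"]=A@p["hand_eye"]; return p
E
python3 - <<'E'
from h import *
np.set_printoptions(precision=4,suppress=True,linewidth=150)
o=manip.get_obs(); print(o["clock"],o["position"],o["joints"])
p=wrist(); save(p,"w1.png")
rs=manip.trace(p,"bushing")
v,u=np.nonzero(p["range_z"]>0); c=world(p,np.c_[u,v])
for r in rs[:4]:
    k=cloud(p,r["region"]); t=k[k[:,2]>np.percentile(k[:,2],95)-.004]
    print(round(r["p"],2),(np.array(r["bbox"])*[640,400,640,400]).round(),np.percentile(k[:,2],95),"top",t.mean(0),t.min(0),t.max(0))
for x in np.arange(.44,.70,.02):
    k=c[(abs(c[:,0]-x)<.01)&(c[:,1]>.265)&(c[:,2]>.06)]; print(round(x,2),k[:,1].min() if len(k) else None,k[:,2].max() if len(k) else None)
E
```

```text
6.85 [0.5562 0.1913 0.2221] [ 34.7587  18.4246  -5.047    0.0165 -66.4267 -34.5074]
0.86 [309. 197. 326. 221.] 0.04475647523276331 top [0.5571 0.2271 0.0436] [0.5487 0.2186 0.0409] [0.5653 0.2357 0.0458]
0.83 [356. 213. 386. 245.] 0.06024188627377621 top [0.4981 0.2418 0.0679] [0.4867 0.1807 0.0563] [0.5295 0.2535 0.2278]
0.44 None None
0.46 None None
0.48 None None
0.5 0.32227246718658226 0.10988305600876308
0.52 None None
0.54 None None
0.56 None None
0.58 None None
0.6 None None
0.62 None None
0.64 None None
0.66 None None
0.68 None None
```

View pics/w1.png

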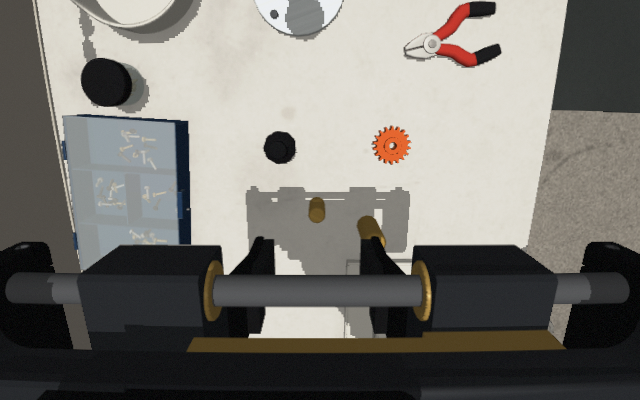

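The view shows the short bushing at (317,208), at world (0.557, 0.227) with its top at 44 mm, which fits. The look-alike at (370,232) is clear of the fingers.

Request:
apply_moves(
  increments="0 .05 -.08 0 0 0; 0 .1 -.16 0 0 0; .005 .15 -.24 0 0 0; .005 .2 -.32 0 0 0; .005 .24 -.4 0 0 0; .005 .24 -.48 0 0 0; .005 .24 -.56 0 0 0; .005 .24 -.64 0 0 0; .005 .24 -.72 0 0 0; .005 .24 -.8 0 0 0",
)

```text
clock: 7.78
position: [0.5547, 0.2238, 0.101]
eef_rot: [[0.0, -1.0, -0.001], [-1.0, -0.0, -0.001], [0.001, 0.001, -1.0]]
force: [-0.2, 1.5, 0.3]
opening: 0.0435
grip_force: 0.0
```

Request:
apply_moves(
  increments="0 0 -.08 0 0 0; 0 0 -.16 0 0 0; 0 0 -.24 0 0 0; 0 0 -.32 0 0 0; 0 0 -.38 0 0 0; 0 0 -.44 0 0 0; 0 0 -.48 0 0 0; 0 0 -.52 0 0 0; 0 0 -.56 0 0 0; 0 0 -.56 0 0 0",
)

```text
clock: 8.62
position: [0.5544, 0.2233, 0.0174]
eef_rot: [[-0.0, -1.0, -0.002], [-1.0, 0.0, -0.001], [0.001, 0.002, -1.0]]
force: [-0.1, -0.6, -1.0]
opening: 0.0435
grip_force: 0.0
```

Request:
apply_moves(
  increments="0 0 0 0 0 0; 0 0 0 0 0 0; 0 0 0 0 0 0; 0 0 0 0 0 0; 0 0 0 0 0 0; 0 0 0 0 0 0; 0 0 0 0 0 0; 0 0 0 0 0 0; 0 0 0 0 0 0; 0 0 0 0 0 0",
  claw=1,
  newtons=25,
)

```text
clock: 9.45
position: [0.5552, 0.2238, 0.019]
eef_rot: [[0.0, -1.0, 0.001], [-1.0, -0.0, 0.0], [-0.0, -0.001, -1.0]]
force: [-0.4, -0.1, 2.9]
opening: 0.0178
grip_force: 25.0
```

Request:
apply_moves(
  increments="0 0 .1 0 0 0; 0 0 .2 0 0 0; 0 0 .3 0 0 0; 0 0 .4 0 0 0; 0 0 .5 0 0 0; 0 0 .6 0 0 0; 0 0 .7 0 0 0; 0 0 .8 0 0 0; 0 0 .9 0 0 0; 0 0 1 0 0 0",
)

```text
clock: 10.28
position: [0.5546, 0.2234, 0.1687]
eef_rot: [[-0.0, -1.0, -0.001], [-1.0, 0.0, -0.0], [0.0, 0.001, -1.0]]
force: [0.2, 0.4, -0.2]
opening: 0.0175
grip_force: 25.0
```

Request:
apply_moves(
  increments=".02 -.1 .1 0 0 0; .04 -.2 .2 0 0 0; .06 -.3 .3 0 0 0; .08 -.4 .4 0 0 0; .1 -.5 .5 0 0 0; .12 -.6 .6 0 0 0; .12 -.7 .7 0 0 0; .12 -.8 .75 0 0 0; .12 -.85 .75 0 0 0; .12 -.85 .75 0 0 0",
)

```text
clock: 11.12
position: [0.5726, 0.0948, 0.2806]
eef_rot: [[-0.002, -1.0, -0.001], [-1.0, 0.002, 0.0], [-0.0, 0.001, -1.0]]
force: [-0.3, -0.2, 0.3]
opening: 0.0173
grip_force: 25.0
```

```bash
python3 - <<'E'
from h import *
np.set_printoptions(precision=4,suppress=True,linewidth=150)
p=wrist(); save(p,"w2.png")
o=manip.get_obs(); print(o["clock"],o["position"],o["opening"])
for r in manip.mark_of(p,"mouth")[:2]: print("mouth",r["p"],np.array(r["centre"])*[640,400],world(p,np.array(r["centre"])*[640,400],z=.172))
v,u=np.nonzero(p["range_z"]>0); c=world(p,np.c_[u,v])
m=(np.hypot(c[:,0]-.572,c[:,1])<.07)
f=c[m&(c[:,2]>.004)&(c[:,2]<.012)]; print("foot",len(f),f.min(0),f.max(0))
f=c[m&(c[:,2]>.166)&(c[:,2]<.18)]; print("rim",len(f),np.percentile(f,[1,99],axis=0) if len(f) else 0)
for r in manip.trace(p,"bushing")[:3]:
    k=cloud(p,r["region"]); print("bush",r["p"],(np.array(r["bbox"])*[640,400,640,400]).round(),k.mean(0) if len(k) else 0, np.percentile(k,[2,98],axis=0) if len(k) else 0)
E
```

```text
11.1667 [0.5724 0.0955 0.2799] 0.016822074836670493
mouth 0.59 [312.384  78.92 ] [[0.5755 0.0025 0.172 ]]
foot 2486 [ 0.5309 -0.0413  0.0045] [0.6202 0.0491 0.012 ]
rim 1173 [[ 0.5572 -0.0149  0.1661]
 [ 0.5937  0.022   0.1731]]
bush 0.7 [300. 233. 336. 274.] [0.5726 0.0921 0.2864] [[0.5643 0.0895 0.2648]
 [0.5806 0.0961 0.3055]]
bush 0.69 [285. 201. 309. 232.] [0.5968 0.1584 0.0199] [[0.5824 0.1458 0.0064]
 [0.6126 0.1764 0.0333]]
```

View pics/w2.png

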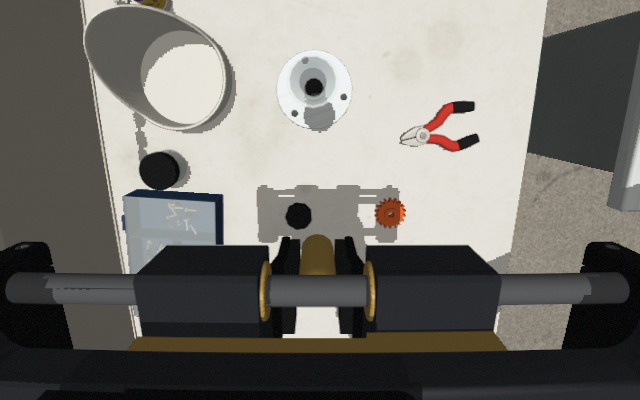

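The mouth with the follower shows at (314,82), at world (0.5755, 0.0035). The bushing is gripped at (318,255), 3 mm to +y of the TCP.

Request:
apply_moves(
  increments=".005 -.08 0 0 0 0; .01 -.16 0 0 0 0; .015 -.24 0 0 0 0; .02 -.32 0 0 0 0; .02 -.4 -.05 0 0 0; .02 -.48 -.1 0 0 0; .02 -.56 -.15 0 0 0; .02 -.61 -.2 0 0 0; .02 -.633 -.2 0 0 0; .02 -.633 -.2 0 0 0",
)

```text
clock: 12.1
position: [0.5757, 0.0001, 0.2502]
eef_rot: [[-0.001, -1.0, -0.002], [-1.0, 0.001, -0.001], [0.001, 0.002, -1.0]]
force: [-0.1, -0.1, 0.1]
opening: 0.0176
grip_force: 25.0
```

Request:
apply_moves(
  increments="0 0 -.07 0 0 0; 0 0 -.14 0 0 0; 0 0 -.21 0 0 0; 0 0 -.28 0 0 0; 0 0 -.34 0 0 0; 0 0 -.38 0 0 0; 0 0 -.42 0 0 0; 0 0 -.46 0 0 0; 0 0 -.49 0 0 0; 0 0 -.49 0 0 0",
)

```text
clock: 12.93
position: [0.5755, 0.0011, 0.1765]
eef_rot: [[-0.0, -1.0, -0.002], [-1.0, 0.0, -0.0], [0.0, 0.002, -1.0]]
force: [0.2, -0.2, 0.7]
opening: 0.0171
grip_force: 25.0
```

Request:
apply_moves(
  increments="0 0 0 0 0 0; 0 0 0 0 0 0; 0 0 0 0 0 0; 0 0 0 0 0 0; 0 0 0 0 0 0; 0 0 0 0 0 0; 0 0 .1 0 0 0; 0 0 .2 0 0 0; 0 0 .3 0 0 0; 0 0 .4 0 0 0",
  claw=0.2,
)

```text
clock: 13.77
position: [0.5759, 0.0011, 0.2383]
eef_rot: [[0.0, -1.0, -0.0], [-1.0, -0.0, -0.0], [0.0, 0.0, -1.0]]
force: [-0.0, 0.6, 0.0]
opening: 0.0349
grip_force: 0.0
```

Request:
apply_moves(
  increments="0 0 .07 0 0 0; 0 0 .14 0 0 0; 0 0 .2 0 0 -.03; -.05 -.08 .2 0 0 -.065; -.1 -.18 .2 0 0 -.1; -.16 -.28 .2 0 0 -.135; -.24 -.4 .2 0 0 -.17; -.32 -.52 .2 0 0 -.205; -.4 -.64 .2 0 0 -.24; -.46 -.76 .2 0 0 -.275",
)

```text
clock: 14.6
position: [0.5058, -0.1135, 0.2676]
eef_rot: [[-0.764, -0.645, -0.001], [-0.645, 0.764, 0.0], [0.0, 0.001, -1.0]]
force: [-0.1, -0.2, -0.9]
opening: 0.035
grip_force: 0.0
```

Request:
apply_moves(
  increments="-.04 -.1 -.03 0 0 -.035; -.04 -.2 -.06 0 0 -.07; -.04 -.3 -.09 0 0 -.105; -.04 -.4 -.12 0 0 -.14; -.04 -.5 -.15 0 0 -.175; -.04 -.6 -.18 0 0 -.21; -.04 -.7 -.2 0 0 -.245; -.04 -.8 -.2 0 0 -.28; -.04 -.82 -.2 0 0 -.305; -.04 -.82 -.2 0 0 -.305",
)

```text
clock: 15.43
position: [0.5007, -0.2367, 0.2371]
eef_rot: [[-0.968, 0.252, -0.001], [0.252, 0.968, 0.0], [0.001, -0.0, -1.0]]
force: [0.8, -1.0, 0.3]
opening: 0.0349
grip_force: 0.0
```

```bash
python3 - <<'E'
from h import *
np.set_printoptions(precision=4,suppress=True,linewidth=150)
o=manip.get_obs(); print(o["clock"],o["position"],o["opening"],o["joints"]); print(np.array(o["eef_rot"]))
q=manip.read_camera("scene"); cv2.imwrite("pics/s2.png",cv2.resize(q["color"][170:270,255:330,::-1],None,fx=4,fy=4))
for r in manip.trace(q,"bushing")[:3]: print("bush",r["p"],(np.array(r["bbox"])*[640,400,640,400]).round())
p=wrist(); save(p,"w3.png")
for t in ["crossbar","rod","rest"]:
    for r in manip.mark_of(p,t)[:1]: print(t,r["p"],np.array(r["centre"])*[640,400], world(p,np.array(r["centre"])*[640,400],z=.1))
for n,pp in (("w",p),("s",q)):
    v,u=np.nonzero(pp["range_z"]>0); c=world(pp,np.c_[u,v])
    m=(abs(c[:,0]-.535)<.11)&(abs(c[:,1]+.245)<.1)
    f=c[m&(c[:,2]>.086)&(c[:,2]<.125)]; b=cv2.minAreaRect(f[:,:2].astype(np.float32)); print(n,"bar",len(f),b,f[:,2].max())
    b=cv2.minAreaRect(c[m&(c[:,2]>.003)&(c[:,2]<.0085)][:,:2].astype(np.float32)); print(n,"base",b)
    for r in manip.trace(pp,"rod")[:1]:
        k=cloud(pp,r["region"]); k=k[(k[:,2]>.02)&(k[:,2]<.085)]
        mu=k.mean(0); d=np.linalg.svd(k-mu,full_matrices=False)[2][0]; d*=np.sign(d[2]); print(n,"shank",r["p"],len(k),mu,d,"tilt",np.degrees(np.arcsin(d[2])),"az",np.degrees(np.arctan2(d[1],d[0])))
E
```

```text
15.4333 [ 0.5007 -0.2367  0.2371] 0.034948146040885544 [ -8.5337  14.5501  -8.3043  -0.0056 -67.2091 -96.0313]
[[-0.9679  0.2515 -0.0011]
 [ 0.2515  0.9679  0.0003]
 [ 0.0011 -0.     -1.    ]]
bush 0.73 [215. 314. 234. 338.]
crossbar 0.91 [318.4 288.6] [[ 0.5947 -0.2574  0.1   ]]
rod 0.58 [315.2 152.4] [[ 0.4665 -0.2278  0.1   ]]
rest 0.98 [316.672 204.   ] [[ 0.5117 -0.238   0.1   ]]
w bar 268 ((0.5754261016845703, -0.25540411472320557), (0.01689142733812332, 0.019962377846240997), 75.61186981201172) 0.09536830598599133
w base ((0.519987940788269, -0.24073821306228638), (0.11342469602823257, 0.2226632982492447), 67.755615234375)
w shank 0.57 1818 [ 0.5232 -0.242   0.0578] [ 0.8397 -0.222   0.4957] tilt 29.715893446004955 az -14.807230708193968
s bar 291 ((0.5854071378707886, -0.25474241375923157), (0.09077814966440201, 0.03682486712932587), 67.01007843017578) 0.10736191603775114
s base ((0.5391557812690735, -0.2505280077457428), (0.1766885668039322, 0.205738827586174), 87.98729705810547)
s shank 0.66 374 [ 0.5252 -0.2396  0.0552] [ 0.8517 -0.2435  0.464 ] tilt 27.645324903647325 az -15.957501600441201
```

View pics/w3.png

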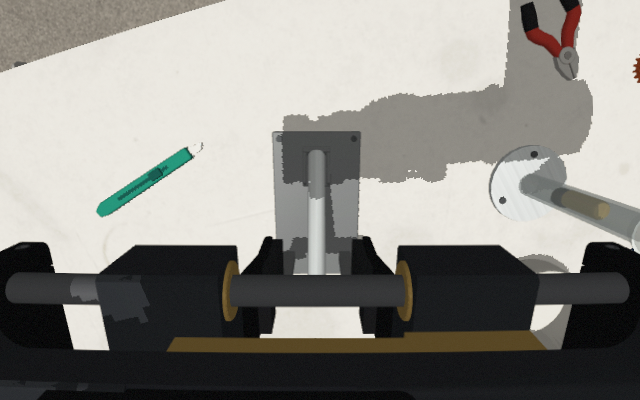

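View pics/s2.png

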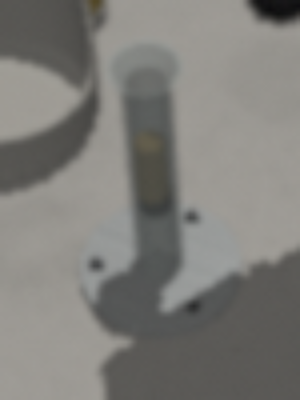

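The pictures show the bushing down on the follower in the tube (crop 150,175). The rod lies with its foot at (316,152) in the wrist view, azimuth −14.8° and slope 30°, which fits the given geometry.

Request:
apply_moves(
  increments=".05 -.01 0 0 0 0; .1 -.02 0 0 0 0; .15 -.03 -.05 0 0 0; .2 -.05 -.15 0 0 0; .25 -.06 -.25 0 0 0; .28 -.07 -.35 0 0 0; .28 -.07 -.45 0 0 0; .28 -.07 -.55 0 0 0; .28 -.07 -.65 0 0 0; .28 -.07 -.75 0 0 0",
  claw=0,
)

```text
clock: 16.67
position: [0.5435, -0.2464, 0.1233]
eef_rot: [[-0.969, 0.248, -0.001], [0.248, 0.969, 0.0], [0.001, -0.0, -1.0]]
force: [0.5, -0.5, -0.9]
opening: 0.0437
grip_force: 0.0
```

Request:
apply_moves(
  increments="0 0 -.08 0 0 0; 0 0 -.16 0 0 0; 0 0 -.24 0 0 0; 0 0 -.3 0 0 0; 0 0 -.36 0 0 0; 0 0 -.42 0 0 0; 0 0 -.46 0 0 0; 0 0 -.5 0 0 0; 0 0 -.517 0 0 0; 0 0 -.517 0 0 0",
)

```text
clock: 17.5
position: [0.5427, -0.2463, 0.0469]
eef_rot: [[-0.969, 0.249, -0.001], [0.249, 0.969, 0.0], [0.001, -0.0, -1.0]]
force: [0.2, -0.2, -0.5]
opening: 0.0435
grip_force: 0.0
```

Request:
apply_moves(
  increments="0 0 0 0 0 0; 0 0 0 0 0 0; 0 0 0 0 0 0; 0 0 0 0 0 0; 0 0 0 0 0 0; 0 0 0 0 0 0; 0 0 0 0 0 0; 0 0 0 0 0 0; 0 0 0 0 0 0; 0 0 0 0 0 0",
  claw=1,
  newtons=45,
)

```text
clock: 18.33
position: [0.5432, -0.2465, 0.0479]
eef_rot: [[-0.969, 0.248, 0.0], [0.248, 0.969, -0.0], [-0.001, -0.0, -1.0]]
force: [-0.1, -1.1, 2.7]
opening: 0.0163
grip_force: 45.0
```

Request:
apply_moves(
  increments="0 0 .1 0 0 0; 0 0 .2 0 0 0; 0 0 .3 0 0 0; 0 0 .4 0 0 0; 0 0 .5 0 0 0; 0 0 .6 0 0 0; 0 0 .7 0 0 0; 0 0 .8 0 0 0; 0 0 .9 0 0 0; 0 0 1 0 0 0",
)

```text
clock: 19.17
position: [0.5423, -0.2458, 0.197]
eef_rot: [[-0.968, 0.249, -0.002], [0.249, 0.968, 0.002], [0.002, 0.001, -1.0]]
force: [0.4, -0.4, -2.0]
opening: 0.0168
grip_force: 45.0
```

Request:
apply_moves(
  increments="0 0 .1 0 0 .033; 0 0 .2 0 0 .067; 0 .03 .3 0 0 .1; 0 .06 .4 0 0 .133; 0 .1 .5 0 0 .167; 0 .14 .6 0 0 .2; 0 .18 .65 0 0 .233; 0 .22 .65 0 0 .267; 0 .26 .65 0 0 .3; 0 .3 .65 0 0 .333",
)

```text
clock: 20.0
position: [0.5425, -0.2005, 0.2938]
eef_rot: [[-0.697, -0.717, -0.002], [-0.717, 0.697, 0.002], [0.0, 0.002, -1.0]]
force: [-0.4, 0.7, -1.5]
opening: 0.0168
grip_force: 45.0
```

Request:
apply_moves(
  increments="0 .05 0 .024 -.0233 0; 0 .1 0 .048 -.0467 0; 0 .15 0 .071 -.07 0; 0 .2 0 .095 -.0933 0; 0 .25 0 .119 -.1167 0; 0 .3 0 .143 -.14 0; 0 .35 0 .167 -.1633 0; 0 .4 0 .19 -.1867 0; 0 .45 0 .214 -.21 0; 0 .5 0 .238 -.2333 0",
)

```text
clock: 20.83
position: [0.5428, -0.1262, 0.2954]
eef_rot: [[-0.347, -0.713, 0.609], [-0.354, 0.701, 0.619], [-0.868, -0.001, -0.496]]
force: [-0.2, -0.0, -2.9]
opening: 0.0165
grip_force: 45.0
```

```bash
cat >> h.py <<'E'
def rodfit(names=("scene","top")):
    for n in names:
        p=manip.read_camera(n)
        for t in ("rod","crossbar","mouth"):
            for r in manip.mark_of(p,t)[:1]:
                uv=np.array(r["centre"])*[640,400]; print(n,t,round(r["p"],2),uv.round(1),[world(p,uv,z=z)[0].round(4) for z in (.172,.2,.3)])
        for r in manip.trace(p,"rod")[:1]:
            k=cloud(p,r["region"]); z=k[:,2]; print(n,"trace",round(r["p"],2),len(k),np.percentile(k,[2,98],axis=0).round(4).tolist())
    return p
E
python3 - <<'E'
from h import *
np.set_printoptions(precision=4,suppress=True,linewidth=150)
o=manip.get_obs(); print(o["clock"],o["position"],o["opening"],o["joints"]); print(np.array(o["eef_rot"]))
p=manip.read_camera("scene"); cv2.imwrite("pics/s3.png",cv2.resize(p["color"][60:290,200:500,::-1],None,fx=2.5,fy=2.5))
rodfit()
E
```

```text
20.8333 [ 0.5428 -0.1262  0.2954] 0.016479451073891635 [-33.0533  11.6263  -6.3462 -63.8258 -71.4901  10.6309]
[[-0.3471 -0.7131  0.6091]
 [-0.3541  0.701   0.619 ]
 [-0.8684 -0.0008 -0.4958]]
scene rod 0.8 [353.1 143.6] [array([ 0.573, -0.176,  0.172]), array([ 0.5533, -0.1531,  0.2   ]), array([ 0.4831, -0.071 ,  0.3   ])]
scene crossbar 0.66 [358.7  87.2] [array([ 0.6992, -0.3322,  0.172 ]), array([ 0.6746, -0.3032,  0.2   ]), array([ 0.587 , -0.1998,  0.3   ])]
scene mouth 0.92 [290.4 188.9] [array([0.5719, 0.0082, 0.172 ]), array([0.5522, 0.0241, 0.2   ]), array([0.4821, 0.0808, 0.3   ])]
scene trace 0.64 636 [[0.498, -0.1627, 0.2263], [0.5635, -0.0987, 0.3681]]
top rod 0.59 [377.7 199.3] [array([ 0.5332, -0.1496,  0.172 ]), array([ 0.5293, -0.1466,  0.2   ]), array([ 0.5154, -0.1357,  0.3   ])]
top crossbar 0.67 [380.8 189.4] [array([ 0.5586, -0.1585,  0.172 ]), array([ 0.5541, -0.1553,  0.2   ]), array([ 0.5382, -0.1437,  0.3   ])]
top mouth 0.69 [317.7 185.6] [array([0.5724, 0.0028, 0.172 ]), array([0.5676, 0.0024, 0.2   ]), array([0.5506, 0.0011, 0.3   ])]
top trace 0.7 386 [[0.4981, -0.1652, 0.3659], [0.5624, -0.1034, 0.3745]]
```

View pics/s3.png

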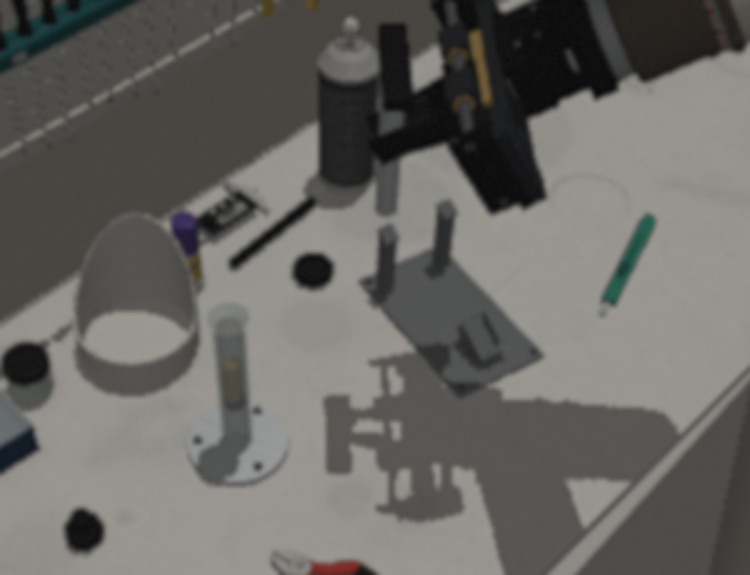

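The rod hangs upright in the gripper, with its foot at about (387,210) in the crop. The tube with the bushing is at (230,370).

Request:
apply_moves(
  increments=".03 .1 0 0 0 0; .06 .2 0 0 0 0; .09 .3 0 0 0 0; .12 .4 0 0 0 0; .15 .5 0 0 0 0; .18 .6 0 0 0 0; .21 .7 0 0 0 0; .25 .82 0 0 0 0; .29 .94 0 0 0 0; .29 .94 0 0 0 0",
)

```text
clock: 22.22
position: [0.5865, 0.018, 0.2958]
eef_rot: [[-0.348, -0.717, 0.604], [-0.357, 0.697, 0.622], [-0.867, 0.001, -0.499]]
force: [0.0, -0.9, -2.5]
opening: 0.0169
grip_force: 45.0
```

```bash
python3 - <<'E'
from h import *
np.set_printoptions(precision=4,suppress=True,linewidth=150)
o=manip.get_obs(); print(o["clock"],o["position"],o["joints"])
p=wrist(); save(p,"w4.png")
for t in ["rod","magazine","mouth","crossbar"]:
    for r in manip.mark_of(p,t)[:1]: print(t,r["p"],np.array(r["centre"])*[640,400])
    if t!="mouth":
      for r in manip.trace(p,t)[:1]:
        k=cloud(p,r["region"]); print("trace",t,r["p"],(np.array(r["bbox"])*[640,400,640,400]).round(),len(k),np.percentile(k,[2,98],axis=0).tolist() if len(k) else "")
        np.save(t+".npy",k)
        for zz in np.arange(.16,.40,.015):
            s=k[abs(k[:,2]-zz)<.005] if len(k) else []
            if len(s)>20:
                h=np.array([.707,.707]); l=np.array([-.707,.707]); a=s[:,:2]@h; b=s[:,:2]@l
                print("  z%.3f near %.4f lat %.4f..%.4f n%d"%(zz,np.percentile(a,5),np.percentile(b,2),np.percentile(b,98),len(s)))
rodfit(("top","scene"))
E
```

```text
22.2167 [0.5865 0.018  0.2958] [-14.6407   7.9082 -10.4938 -65.8438 -55.7347   2.7392]
rod 0.7 [316.608 112.92 ]
trace rod 0.58 [296. 106. 338. 337.] 7117 [[0.568655146959733, 0.00043436406809087833, 0.22584573766230598], [0.5835350865019739, 0.01486351905864733, 0.3308259700546006]]
  z0.220 near 0.4074 lat -0.4081..-0.3953 n59
  z0.235 near 0.4061 lat -0.4106..-0.3932 n642
  z0.250 near 0.4061 lat -0.4104..-0.3934 n673
  z0.265 near 0.4060 lat -0.4102..-0.3931 n720
  z0.280 near 0.4059 lat -0.4106..-0.3933 n769
  z0.295 near 0.4061 lat -0.4100..-0.3936 n807
  z0.310 near 0.4062 lat -0.4090..-0.3946 n35
  z0.325 near 0.4060 lat -0.4101..-0.3930 n931
trace magazine 0.82 [276.   0. 347.  50.] 2812 [[0.5577281501433122, -0.01447699901931263, 0.14747978118572347], [0.5922272396951749, 0.020458930519109325, 0.1726020863957188]]
  z0.160 near 0.4080 lat -0.4165..-0.3923 n797
  z0.175 near 0.3918 lat -0.4226..-0.3861 n899
mouth 0.82 [311.616  28.48 ]
trace crossbar 0.67 [394.   0. 415.  12.] 203 [[0.5884657714570776, 0.15360705199084296, 0.01424291616928502], [0.6125048236068689, 0.1696229
[... 285 characters left out ...]
3   ])]
top mouth 0.58 [319.8 188.1] [array([ 0.5657, -0.0025,  0.172 ]), array([ 0.5611, -0.0027,  0.2   ]), array([ 0.5446, -0.0036,  0.3   ])]
top trace 0.98 456 [[0.5406, -0.028, 0.061], [0.6085, 0.0361, 0.3733]]
scene rod 0.57 [293.4 169.1] [array([ 0.608 , -0.0332,  0.172 ]), array([ 0.587 , -0.0157,  0.2   ]), array([0.5119, 0.0467, 0.3   ])]
scene crossbar 0.81 [283.8 110.4] [array([ 0.7628, -0.1455,  0.172 ]), array([ 0.7358, -0.1237,  0.2   ]), array([ 0.6395, -0.0459,  0.3   ])]
scene mouth 0.92 [290.9 187.8] [array([0.5734, 0.0055, 0.172 ]), array([0.5537, 0.0215, 0.2   ]), array([0.4833, 0.0786, 0.3   ])]
scene trace 0.74 762 [[0.5426, -0.0246, 0.2261], [0.6083, 0.0417, 0.3716]]
```

View pics/w4.png

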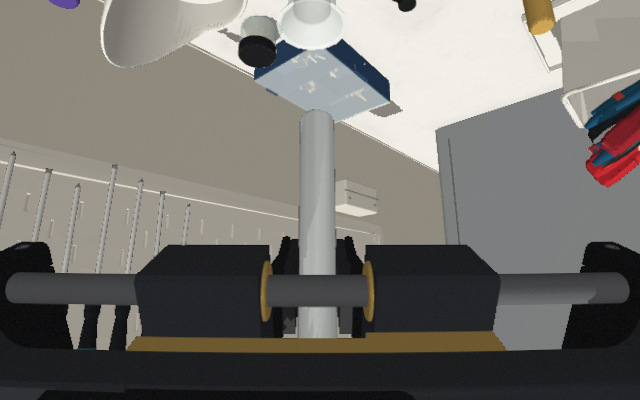

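The wrist view shows the shank vertical, with its foot at (317,113) and the mouth at (311,28). The rod axis is about 5 mm too far along +y, so I correct that and lower it.

Request:
apply_moves(
  increments="-.005 -.015 0 0 0 0; -.01 -.033 0 0 0 0; -.01 -.033 -.05 0 0 0; -.01 -.033 -.1 0 0 0; -.01 -.033 -.15 0 0 0; -.01 -.033 -.2 0 0 0; -.01 -.033 -.25 0 0 0; -.01 -.033 -.3 0 0 0; -.01 -.033 -.35 0 0 0; -.01 -.033 -.37 0 0 0",
)

```text
clock: 23.95
position: [0.5846, 0.0097, 0.2377]
eef_rot: [[-0.353, -0.714, 0.605], [-0.356, 0.7, 0.619], [-0.865, 0.003, -0.501]]
force: [-0.4, -0.9, -2.0]
opening: 0.0167
grip_force: 45.0
```

Request:
apply_moves(
  increments="0 0 -.03 0 0 0; 0 0 -.06 0 0 0; 0 0 -.09 0 0 0; 0 0 -.12 0 0 0; 0 0 -.14 0 0 0; 0 0 -.14 0 0 0; 0 0 -.14 0 0 0; 0 0 -.14 0 0 0; 0 0 -.14 0 0 0; 0 0 -.14 0 0 0",
)

```text
clock: 24.78
position: [0.5849, 0.0098, 0.2186]
eef_rot: [[-0.35, -0.714, 0.606], [-0.357, 0.7, 0.619], [-0.866, 0.0, -0.5]]
force: [0.1, 1.1, -2.8]
opening: 0.0166
grip_force: 45.0
```

Request:
apply_moves(
  increments="0 0 -.02 0 0 0; 0 0 -.04 0 0 0; 0 0 -.06 0 0 0; 0 0 -.08 0 0 0; 0 0 -.1 0 0 0; 0 0 -.11 0 0 0; 0 0 -.11 0 0 0; 0 0 -.11 0 0 0; 0 0 -.11 0 0 0; 0 0 -.11 0 0 0",
)

```text
clock: 25.62
position: [0.5848, 0.0097, 0.2016]
eef_rot: [[-0.351, -0.714, 0.606], [-0.357, 0.7, 0.618], [-0.866, 0.001, -0.501]]
force: [-0.7, 1.7, -3.3]
opening: 0.0166
grip_force: 45.0
```

```bash
python3 - <<'E'
from h import *
np.set_printoptions(precision=4,suppress=True,linewidth=150)
o=manip.get_obs(); print(o["clock"],o["position"],o["force"],o["torque"],o["joints"])
p=wrist()
for r in manip.trace(p,"rod")[:1]:
    k=cloud(p,r["region"])
    for zz in np.arange(.16,.40,.02):
        s=k[abs(k[:,2]-zz)<.005]
        if len(s)>20:
            a=s[:,:2]@[.707,.707]; b=s[:,:2]@[-.707,.707]
            print("  z%.3f near %.4f lat %.4f..%.4f n%d"%(zz,np.percentile(a,5),np.percentile(b,2),np.percentile(b,98),len(s)))
q=manip.read_camera("scene"); cv2.imwrite("pics/s4.png",cv2.resize(q["color"][80:280,200:400,::-1],None,fx=3,fy=3))
E
```

```text
25.6167 [0.5848 0.0097 0.2016] [-0.7345  1.7117 -3.2638] [-1.3704  1.9263  0.4868] [-18.2671  15.7679 -15.3641 -73.4238 -54.1699  18.5555]
  z0.180 near 0.3990 lat -0.4148..-0.3978 n753
  z0.200 near 0.3991 lat -0.4145..-0.3981 n793
  z0.240 near 0.3988 lat -0.4146..-0.3976 n303
```

View pics/s4.png

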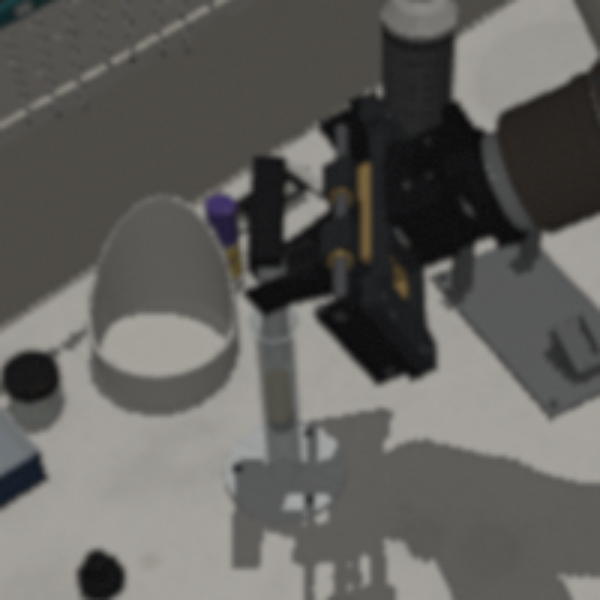

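The rod foot is in the tube just above the bushing (crop 278,340), and the rod is upright. I release it and back away along the tool axis.

Request:
apply_moves(
  increments="0 0 0 0 0 0; 0 0 0 0 0 0; 0 0 0 0 0 0; 0 0 0 0 0 0; 0 0 0 0 0 0; 0 0 0 0 0 0; -.08 -.082 .066 0 0 0; -.16 -.164 .132 0 0 0; -.26 -.266 .215 0 0 0; -.36 -.368 .3 0 0 0",
  claw=0,
)

```text
clock: 26.6
position: [0.5303, -0.0458, 0.2473]
eef_rot: [[-0.351, -0.714, 0.606], [-0.357, 0.7, 0.619], [-0.866, 0.001, -0.5]]
force: [0.6, -0.3, 0.2]
opening: 0.0431
grip_force: 0.0
```

Request:
apply_moves(
  increments="-.05 -.05 .03 -.024 .0233 0; -.1 -.1 .06 -.048 .0467 0; -.1 -.1 .09 -.071 .07 0; -.1 -.1 .12 -.095 .0933 0; -.1 -.1 .15 -.119 .1167 0; -.1 -.1 .18 -.143 .14 0; -.1 -.1 .21 -.167 .1633 0; -.1 -.1 .24 -.19 .1867 0; -.1 -.1 .27 -.214 .21 0; -.1 -.1 .3 -.238 .2333 0",
)

```text
clock: 27.43
position: [0.5161, -0.0602, 0.2933]
eef_rot: [[-0.7, -0.714, -0.001], [-0.714, 0.7, -0.004], [0.003, -0.002, -1.0]]
force: [1.0, -0.3, -0.2]
opening: 0.0433
grip_force: 0.0
```

Request:
apply_moves(
  increments="0 0 .1 0 0 .036; 0 0 .2 0 0 .072; 0 0 .3 0 0 .108; 0 .1 .4 0 0 .144; 0 .2 .4 0 0 .18; 0 .3 .4 0 0 .216; .03 .4 .4 0 0 .252; .06 .5 .4 0 0 .288; .09 .6 .4 0 0 .324; .12 .7 .4 0 0 .36",
)

```text
clock: 28.27
position: [0.534, 0.0454, 0.352]
eef_rot: [[0.353, -0.936, 0.0], [-0.936, -0.353, 0.001], [-0.001, -0.0, -1.0]]
force: [0.6, -0.6, -1.3]
opening: 0.0434
grip_force: 0.0
```

Request:
apply_moves(
  increments="0 0 0 0 0 .036; 0 0 0 0 0 .072; 0 0 0 0 0 .108; 0 0 0 0 0 .14; 0 0 0 0 0 .14; 0 0 0 0 0 .14; 0 0 0 0 0 .14; 0 0 0 0 0 .14; 0 0 0 0 0 .14; 0 0 0 0 0 .14",
)

```text
clock: 29.1
position: [0.534, 0.0445, 0.352]
eef_rot: [[0.713, -0.701, 0.0], [-0.701, -0.713, 0.0], [-0.0, -0.0, -1.0]]
force: [0.5, -0.3, 0.2]
opening: 0.0437
grip_force: 0.0
```

```bash
python3 - <<'E'
from h import *
np.set_printoptions(precision=4,suppress=True,linewidth=150)
o=manip.get_obs(); print(o["clock"],o["position"],o["force"],o["opening"],o["joints"]); print(np.array(o["eef_rot"]))
p=wrist(); save(p,"w5.png")
for r in manip.mark_of(p,"crossbar")[:1]: print("crossbar",r["p"],np.array(r["centre"])*[640,400],world(p,np.array(r["centre"])*[640,400],z=.262))
v,u=np.nonzero(p["range_z"]>0); c=world(p,np.c_[u,v])
f=c[(np.hypot(c[:,0]-.5755,c[:,1]-.0035)<.07)&(c[:,2]>.22)&(c[:,2]<.29)]
z=np.percentile(f[:,2],50); print(len(f),"ztop",np.percentile(f[:,2],[5,50,95]))
f=f[abs(f[:,2]-z)<.005]; print("bar",cv2.minAreaRect(f[:,:2].astype(np.float32)))
q=manip.read_camera("scene")
for r in manip.trace(q,"rod")[:1]:
    k=cloud(q,r["region"]); print(r["p"],np.percentile(k,[2,98],axis=0))
E
```

```text
29.1 [0.534  0.0445 0.352 ] [ 0.485  -0.2791  0.2302] 0.04368347304499688 [ 22.1121   9.5602   1.4953  -0.0019 -81.9332  23.3922]
[[ 0.7133 -0.7009  0.    ]
 [-0.7009 -0.7133  0.    ]
 [-0.     -0.     -1.    ]]
crossbar 0.79 [318.272 126.08 ] [[0.5757 0.0027 0.262 ]]
3914 ztop [0.262  0.2639 0.2652]
bar ((0.5772481560707092, 0.0027807392179965973), (0.021975718438625336, 0.08979973942041397), 46.13862228393555)
0.68 [[ 0.5421 -0.0275  0.164 ]
 [ 0.6069  0.0369  0.2651]]
```

View pics/w5.png

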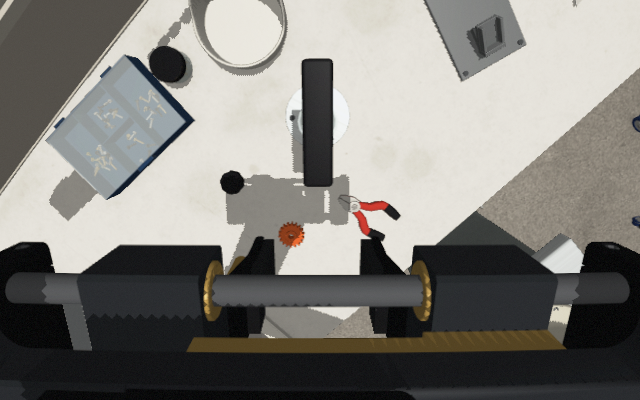

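The view shows the bar standing at (317,122), centred at (0.577, 0.003) with its top at 264 mm. That puts the rod on the bushing and the follower at about 15 mm. I take the bar from above.

Request:
apply_moves(
  increments=".08 -.08 0 0 0 0; .16 -.16 0 0 0 0; .23 -.22 0 0 0 0; .288 -.278 0 0 0 0; .288 -.278 -.05 0 0 0; .288 -.278 -.12 0 0 0; .288 -.278 -.2 0 0 0; .288 -.278 -.28 0 0 0; .288 -.278 -.36 0 0 0; .288 -.278 -.44 0 0 0",
)

```text
clock: 30.13
position: [0.5763, 0.0032, 0.2844]
eef_rot: [[0.714, -0.7, -0.001], [-0.7, -0.714, 0.0], [-0.001, 0.001, -1.0]]
force: [0.0, -0.3, 0.2]
opening: 0.0437
grip_force: 0.0
```

Request:
apply_moves(
  increments="0 0 -.06 0 0 0; 0 0 -.12 0 0 0; 0 0 -.18 0 0 0; 0 0 -.24 0 0 0; 0 0 -.29 0 0 0; 0 0 -.32 0 0 0; 0 0 -.32 0 0 0; 0 0 -.32 0 0 0; 0 0 -.32 0 0 0; 0 0 -.32 0 0 0",
)

```text
clock: 30.97
position: [0.5776, 0.0029, 0.2387]
eef_rot: [[0.714, -0.7, 0.001], [-0.7, -0.714, 0.0], [0.001, -0.001, -1.0]]
force: [-0.0, 0.5, 0.5]
opening: 0.0435
grip_force: 0.0
```

Request:
apply_moves(
  increments="0 0 0 0 0 0; 0 0 0 0 0 0; 0 0 0 0 0 0; 0 0 0 0 0 0; 0 0 0 0 0 0; 0 0 0 0 0 0; 0 0 0 0 0 0; 0 0 0 0 0 0; 0 0 0 0 0 0; 0 0 0 0 0 0",
  claw=1,
  newtons=60,
)

```text
clock: 31.8
position: [0.5772, 0.0028, 0.2381]
eef_rot: [[0.714, -0.7, 0.0], [-0.7, -0.714, -0.0], [0.0, -0.0, -1.0]]
force: [-0.2, -0.6, 0.2]
opening: 0.0213
grip_force: 60.0
```

Request:
apply_moves(
  increments="0 0 -.03 0 0 0; 0 0 -.06 0 0 0; 0 0 -.09 0 0 0; 0 0 -.12 0 0 0; 0 0 -.15 0 0 0; 0 0 -.18 0 0 0; 0 0 -.21 0 0 0; 0 0 -.24 0 0 0; 0 0 -.27 0 0 0; 0 0 -.3 0 0 0",
)

```text
clock: 32.63
position: [0.5777, 0.0027, 0.1944]
eef_rot: [[0.714, -0.7, 0.002], [-0.7, -0.714, -0.0], [0.002, -0.001, -1.0]]
force: [-2.3, -0.1, 7.9]
opening: 0.0211
grip_force: 60.0
```

Request:
apply_moves(
  increments="0 0 -.01 0 0 0; 0 0 -.02 0 0 0; 0 0 -.03 0 0 0; 0 0 -.04 0 0 0; 0 0 -.05 0 0 0; 0 0 -.06 0 0 0; 0 0 -.06 0 0 0; 0 0 -.06 0 0 0; 0 0 -.06 0 0 0; 0 0 -.06 0 0 0",
)

```text
clock: 33.47
position: [0.5778, 0.0027, 0.1866]
eef_rot: [[0.714, -0.7, 0.003], [-0.7, -0.714, -0.001], [0.002, -0.001, -1.0]]
force: [-3.3, 0.4, 11.4]
opening: 0.0214
grip_force: 60.0
```

Request:
apply_moves(
  increments="0 0 -.01 0 0 0; 0 0 -.02 0 0 0; 0 0 -.03 0 0 0; 0 0 -.04 0 0 0; 0 0 -.04 0 0 0; 0 0 -.04 0 0 0; 0 0 -.04 0 0 0; 0 0 -.04 0 0 0; 0 0 -.04 0 0 0; 0 0 -.04 0 0 0",
)

```text
clock: 34.3
position: [0.5783, 0.0025, 0.1863]
eef_rot: [[0.716, -0.698, 0.007], [-0.698, -0.716, -0.002], [0.006, -0.003, -1.0]]
force: [-11.1, 2.5, 31.5]
opening: 0.0216
grip_force: 60.1
```

Stalled at TCP 0.186 with 31 N, about 52 mm of travel, which puts the foot at about 63–64 mm. The follower is home, so I relieve the load, release and lift off.

Request:
apply_moves(
  increments="0 0 .02 0 0 0; 0 0 .035 0 0 0; 0 0 .045 0 0 0; 0 0 .05 0 0 0; 0 0 .05 0 0 0; 0 0 .05 0 0 0; 0 0 .05 0 0 0; 0 0 .05 0 0 0; 0 0 .05 0 0 0; 0 0 .05 0 0 0",
)

```text
clock: 35.13
position: [0.5776, 0.0027, 0.1866]
eef_rot: [[0.714, -0.7, 0.001], [-0.7, -0.714, -0.0], [0.001, -0.0, -1.0]]
force: [-1.4, 0.1, 8.0]
opening: 0.0214
grip_force: 60.0
```

Request:
apply_moves(
  increments="0 0 0 0 0 0; 0 0 0 0 0 0; 0 0 0 0 0 0; 0 0 0 0 0 0; 0 0 0 0 0 0; 0 0 0 0 0 0; 0 0 0 0 0 0; 0 0 0 0 0 0; 0 0 0 0 0 0; 0 0 .04 0 0 0",
  claw=0,
)

```text
clock: 35.97
position: [0.5763, 0.0027, 0.1904]
eef_rot: [[0.714, -0.701, -0.003], [-0.701, -0.714, -0.0], [-0.002, 0.002, -1.0]]
force: [-0.9, -0.1, 0.9]
opening: 0.0437
grip_force: 0.0
```

Request:
apply_moves(
  increments="0 0 .08 0 0 0; 0 0 .16 0 0 0; 0 0 .24 0 0 0; 0 0 .32 0 0 0; 0 0 .4 0 0 0; 0 0 .5 0 0 0; 0 0 .6 0 0 0; 0 0 .7 0 0 0; 0 0 .8 0 0 0; 0 0 .9 0 0 0",
)

```text
clock: 36.8
position: [0.5771, 0.0028, 0.3279]
eef_rot: [[0.714, -0.7, 0.001], [-0.7, -0.714, 0.0], [0.0, -0.001, -1.0]]
force: [0.3, -0.1, 0.4]
opening: 0.0438
grip_force: 0.0
```

Request:
apply_moves(
  increments="-.08 .08 0 0 0 0; -.16 .16 0 0 0 0; -.23 .22 0 0 0 0; -.288 .278 0 0 0 0; -.288 .278 0 0 0 0; -.288 .278 0 0 0 0; -.288 .278 0 0 0 0; -.288 .278 0 0 0 0; -.288 .278 0 0 0 0; -.288 .278 0 0 0 0",
)

```text
clock: 37.63
position: [0.5343, 0.0442, 0.3262]
eef_rot: [[0.713, -0.701, -0.0], [-0.701, -0.713, -0.0], [-0.0, 0.0, -1.0]]
force: [-0.3, -0.3, -0.0]
opening: 0.0437
grip_force: 0.0
```

```bash
python3 - <<'E'
from h import *
np.set_printoptions(precision=4,suppress=True,linewidth=150)
o=manip.get_obs(); print(o["clock"],o["position"],o["force"],o["opening"])
p=wrist()
v,u=np.nonzero(p["range_z"]>0); c=world(p,np.c_[u,v])
f=c[(np.hypot(c[:,0]-.5755,c[:,1]-.0035)<.07)&(c[:,2]>.19)&(c[:,2]<.26)]
z=np.percentile(f[:,2],50); print(len(f),"ztop",np.percentile(f[:,2],[5,50,95]))
f=f[abs(f[:,2]-z)<.005]; print("bar",cv2.minAreaRect(f[:,:2].astype(np.float32)))
q=manip.read_camera("scene"); cv2.imwrite("pics/s5.png",cv2.resize(q["color"][120:320,200:400,::-1],None,fx=3,fy=3))
E
```

```text
37.6333 [0.5343 0.0442 0.3262] [-0.3134 -0.332  -0.0267] 0.04370980884506754
3184 ztop [0.2108 0.2126 0.2138]
bar ((0.5764001607894897, 0.003528270870447159), (0.021936215460300446, 0.08890693634748459), 45.31718444824219)
```

View pics/s5.png

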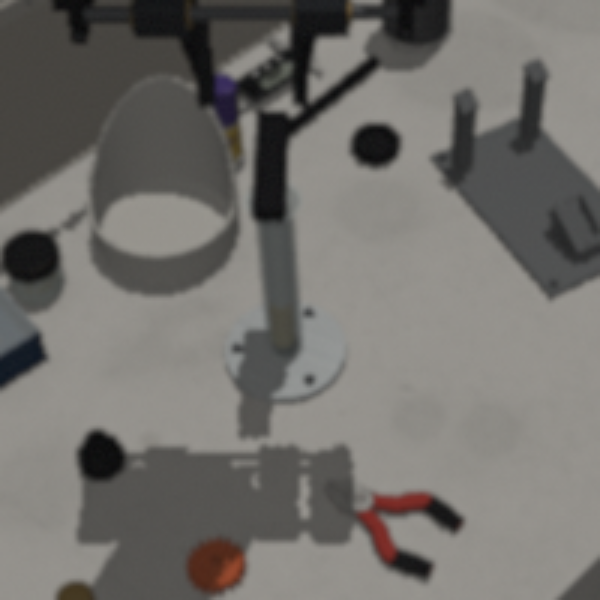

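The picture shows the bushing at the tube's bottom (crop 283,330) and the rod standing on it, with the bar top at 213 mm, so the foot is at about 64 mm. The gripper is clear and the bystanders are in place.

```bash
python3 -c "
from cell import manip
print(manip.job_done())"
```

```text
the job is handed in; nothing more can be done
None
```

The job is handed in, with no verdict returned: by my last measurements the bushing and follower are home at the bottom of the tube, the rod stands released on them with its foot at about 64 mm, and the bystanders were not touched.

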